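# Set up an engraver's ball vise for a medal

### The arm

A 6-joint arm with a two-finger parallel gripper is mounted at the origin on the work surface. World frame = base frame: x ahead of the robot, y to its left, z up, the work surface at z = 0. Lengths are in m, angles in rad, forces in N, time in s.
With the tool pointing down it reaches from about 0.35 to 0.775 m from the base axis. Payload 7.3 kg.
Tool frame: the origin (TCP) lies at the very end of the fingers, on their centre line; the grasp point (between the pads) lies robot.pinch_z behind it (robot.pinch_z is the distance from the TCP to the grasp point, in m); y points along the fingers, z is the direction in which the jaws open and shut, and the axes are right-handed (so a half turn about y gives the same grasp; the last joint's range is limited). The gripper opens to 92 mm and grips with 3 to 60 N. Pads are 19 mm wide; open, the fingers measure 130 mm over their backs; the gripper's body (75 mm by 190 mm) begins 47 mm behind the grasp point.
Start: joints at [-1.429, 0.342, 1.524, -0, 1.275, -0.146], TCP at [0.149, -0.503, 0.227] pointing down, gripper open.
Joint ranges: [-2.53, 2.53], [-0.77, 2.02], [0.04, 2.7], [-1, 4.14], [0.28, 2.66], [-3.11, 3.11]. Speed limits (rad/s): [2.57, 2.57, 3.14, 3.14, 3.14, 3.14].

### API

Orientations are given as [roll, pitch, yaw] about the fixed x, y, z axes, in that order (R = Rz(yaw) Ry(pitch) Rx(roll)).
In Python, from cell import status, viewer, robot gives the robot as it stands. The module is installed in compiled form; this text tells all that it offers.
- The arm moves only by the shell command python3 -m pendant 'ROWS' [FORCE]. ROWS is JSON, a list that holds one entry, the list of rows, each a list of 7 numbers: the shift along the tool's x, y, z in cm, then the turn, a rotation vector about the tool's x, y, z in rad, then the finger opening in cm, from 0 to 9.18. A call has 1 to 20 rows; each row is the pose to reach, as a shift and turn from the pose commanded when the call began, along the tool's axes at that moment; what a row does not reach only later rows make up. A row lasts 1/10 s, in which the tool goes at most 50 mm and 8.59 degrees, less where a joint would pass 70% of its speed; a pose out of reach is approached as far as the arm can. A call with a gripper value outside its range is refused whole. The fingers move at their own pace and stop on an object; FORCE is the grip in N (left out, the last holds). Time passes only in rows, so rows that repeat a pose let the fingers close. It gives the time, the measured TCP pose, the force and the opening at its end, in the units of the state.
- status.observe(): the state, without advancing time (a new reading comes with each control period).
- viewer.read_camera(name): name is "scene" or "top" or "wrist"; returns a dict with "image" (384x512x3 uint8, red, green, blue), "range_z" (384x512 float32, m along the optical axis (not along the pixel's ray), 0 where there is no reading), "fx", "fy", "cx", "cy" (pixels), "camera_from_world" (4x4, takes a point from world to camera coordinates). Camera axes: x right, y up, looking along -z (the intrinsics and any distortion apply to the point x, -y, -z); pixel columns grow to the right and rows downward; lengths in m; the calibration is good to about 2 mm. The wrist camera is an equidistant fisheye: a pixel r from the principal point sees the ray r / f radians off the axis. A picture is of the moment at which its call begins.
- robot.hand_in(): hands the job in, once; it reports no verdict.
The state is a dict: "time": time; "qpos": joint angles; "qvel": joint speeds; "joint_efforts": joint torques, N m; "tool_pos": TCP position; "tool_rot": TCP orientation; "contact_force": force on the tool from outside, world axes, zero at the start; "torque": the same for the moment, N m; "opening": finger opening in m.
Only numpy, scipy, OpenCV 4.12 (cv2) and the standard library are available. Lean on these libraries where they do the work, as an engineer would, in place of code of your own. Each camera call takes 0.05 s, during which the arm holds its last target. There are 200 camera calls.

### The job

Set up the engraving station on the turntable, bottom to top and one piece at a time in this order: put the ring pad flat and centred on the turntable, sit the ball vise upright in the ring pad with its jaws about level, put the blue holder's shank down between the vise's jaws until its plate rests on them, and lay the copper blank flat in the holder's round recess. Set each piece down gently rather than dropping it, let go of it before fetching the next, and leave the silver blank, the jar and the graver alone.

Things in the scene. Friction and masses are not known exactly. Their poses are not given: they have to be found in the camera images.
- turntable: Engraver's turntable, fixed to the bench and locked: a round bright metal plate 130 mm across on a dark foot, with two fine turned rings and a centre mark. Its flat top is 30 mm above the bench. Origin on its axis at bench level, z up.
- ring_pad: Loose dark red leather ring pad that carries a ball vise: outside 98 mm across, hole 50 mm across right through, so its wall is 24 mm wide; 20 mm high, both faces flat. About 0.12 kg. Origin on its axis at its underside, z up.
- ball_vise: Loose ball vise, 0.8 kg: dark steel ball 68 mm across, flat foot 30 mm across, flat top 38 mm up. On it two fixed bright steel jaws, 38 to 64 mm above the foot, each 40 mm long (x) and 11 mm thick; 46 mm over both (y), with a 24 mm open slot between, running along x. Origin: centre of the foot, z up. Seated on the ring pad's hole edge, its origin is 12 mm above the pad's.
- holder: Loose blue plastic holder, 0.06 kg: plate 60 (x) by 46 (y) by 12 mm on a shank 36 long (x), 18 thick (y), 12 mm high, on which it stands; long sides run alike. Round recess in the top 41 mm across, 3 mm deep. Origin: centre of the shank's underside, z up; plate underside at 12, recess floor 21, top 24 mm. Resting on the jaws its origin is 52 mm above the vise's.
- copper_blank: Loose copper medal blank, a reddish disc 36 mm across and 6 mm thick, 0.05 kg. Origin at the centre of its underside, z up. Lying in the recess it is 21 mm above the holder's origin.
- silver_blank: Bystander: a loose silver-coloured medal blank of the same size, 36 mm across and 6 mm thick. Origin at the centre of its underside. Not wanted today.
- jar: Bystander: a small loose amber jar with a black cap, 44 mm across and 50 mm high. Origin at the centre of its underside.
- graver: Bystander: a loose graver lying on the bench, about 115 mm long, wooden mushroom handle up to 32 mm wide and 24 mm high, thin steel blade towards its x. Origin on the bench under the front end of the handle.
Things that resemble listed ones, but are neither listed nor needed, are in the scene too. Of the things like the holder, leave any that is turquoise; of the rest the larger one is meant.

How it is judged:
By the outcome, as a careful person would: the job done as asked, in the order asked, and still so for the second after the job is handed in, with the robot touching nothing.
It also fails if it takes over 112 s, if anything falls off the work surface, if the arm or the gripper's body presses on something with over 40 N, if the wrist force passes 120 N, or if a joint passes its speed limit or range.

## Working session

There is one attempt and no reset: what is moved stays moved. The work goes in short steps, Python scripts to look and compute and a shell command to move; the robot and the scene stay as the last step left them, time stands still between calls to the robot, and variables do not carry over. Pictures are saved under pics/ and viewed, about 12 in all and at most 16, crops included, and the job is handed in when it is done.

```bash
mkdir -p pics; cat > h.py <<'E'
import numpy as np, cv2
from scipy.spatial.transform import Rotation as R
from cell import status, viewer, robot
def cam(n,save=None):
    c=viewer.read_camera(n)
    if save: cv2.imwrite('pics/'+save,cv2.cvtColor(c['image'],cv2.COLOR_RGB2BGR))
    return c
def ray(c,u,v,wrist=False):
    x=(u-c['cx'])/c['fx'];y=(v-c['cy'])/c['fy']
    if wrist:
        r=np.hypot(x,y); s=np.sin(r)/r if r>1e-9 else 1.; d=np.array([x*s,y*s,np.cos(r)])
    else: d=np.array([x,y,1.])
    d=d*[1,-1,-1]
    T=np.linalg.inv(c['camera_from_world']); return T[:3,3],T[:3,:3]@d
def onz(c,u,v,z,wrist=False):
    o,d=ray(c,u,v,wrist); return o+d*(z-o[2])/d[2]
def cloud(c):  # perspective cams: world xyz per pixel
    v,u=np.mgrid[:384,:512]; z=c['range_z']
    P=np.stack([(u-c['cx'])/c['fx']*z,-(v-c['cy'])/c['fy']*z,-z,np.ones_like(z)],-1)
    W=P@np.linalg.inv(c['camera_from_world']).T; W=W[...,:3]; W[z==0]=np.nan; return W
def st():
    s=status.observe(); print({k:np.round(s[k],4).tolist() for k in ['time','qpos','tool_pos','tool_rot','contact_force','opening']}); return s
E
python3 - <<'E'
from h import *
s=st();print(robot.pinch_z)
a=cam('scene','scene0.png');b=cam('top','top0.png');w=cam('wrist','w0.png')
for c in(a,b,w):print(c['fx'],c['fy'],c['cx'],c['cy'],np.round(c['camera_from_world'],4).tolist())
im=np.hstack([cv2.imread('pics/scene0.png'),cv2.imread('pics/top0.png')]);
cv2.imwrite('pics/top0b.png',cv2.resize(cv2.imread('pics/top0.png'),(800,600)))
E
```

```text
{'time': 0.0, 'qpos': [-1.429, 0.3427, 1.525, 0.0, 1.2754, -0.146], 'tool_pos': [0.149, -0.503, 0.226], 'tool_rot': [-1.5723, 0.0002, -2.8538], 'contact_force': [-0.1106, 0.3676, 0.7121], 'opening': 0.0921}
0.0188
491.9803304266345 491.9803304266345 256.45420950208967 190.46402469073806 [[0.7106, 0.7035, 0.01, -0.4117], [-0.4708, 0.465, 0.7498, 0.238], [0.5228, -0.5375, 0.6616, -1.4165], [0.0, 0.0, 0.0, 1.0]]
481.63911694232337 481.63911694232337 253.81511864383484 188.3554799217292 [[0.0269, -0.9996, 0.0025, 0.0041], [0.9971, 0.027, 0.0716, -0.5661], [-0.0716, 0.0006, 0.9974, -1.3037], [0.0, 0.0, 0.0, 1.0]]
297.3186396354542 297.3186396354542 254.9743398253598 195.60015021163935 [[0.2837, -0.9589, -0.0011, -0.5242], [0.9232, 0.2734, -0.27, 0.034], [0.2592, 0.0756, 0.9628, -0.3913], [0.0, 0.0, 0.0, 1.0]]
```

View pics/top0b.png

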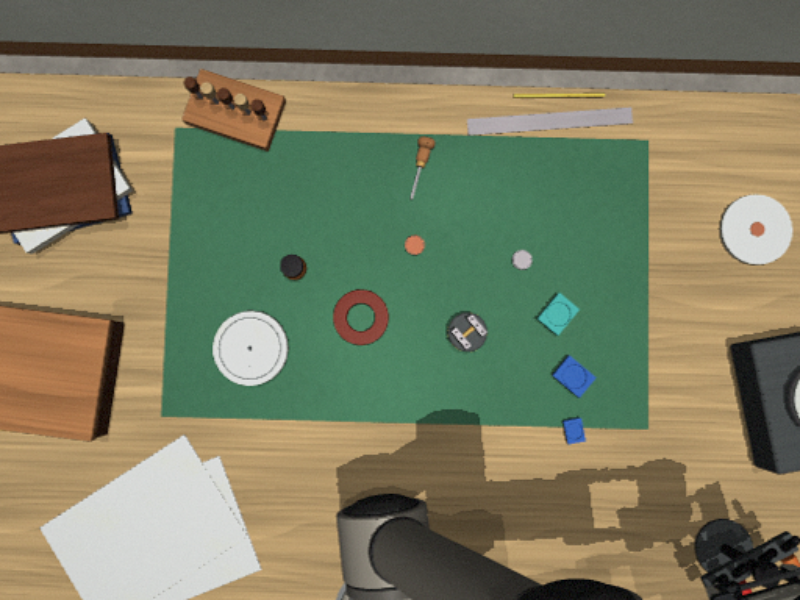

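View pics/scene0.png

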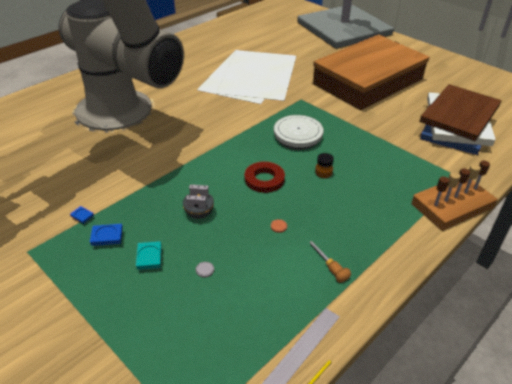

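The top view (800x600) shows the turntable at (250,348), pad (361,317), vise (467,331), blue holder (574,376), copper (414,245) and silver (522,260). The decoys are the small blue holder at (574,431) and the turquoise one at (558,314). The scene view agrees.

```bash
cat > meas.py <<'E'
from h import *
def comp(m,near=None,amin=20):
    n,l,s,ce=cv2.connectedComponentsWithStats(m.astype(np.uint8))
    return [(ce[i],s[i,4],(l==i)) for i in range(1,n) if s[i,4]>amin]
E
python3 - <<'E'
from meas import *
b=cam('top');im=b['image'];W=cloud(b)
hsv=cv2.cvtColor(im,cv2.COLOR_RGB2HSV);H,S,V=[hsv[...,i].astype(int) for i in range(3)]
roi=np.zeros(H.shape,bool);roi[85:290,100:415]=1
green=(H>60)&(H<85)&(S>90)
ob=roi&~green
for ce,a,m in comp(ob,amin=30):
    z=np.nanpercentile(W[m][:,2],[10,50,95]); 
    cnt=max(cv2.findContours(m.astype(np.uint8),cv2.RETR_EXTERNAL,cv2.CHAIN_APPROX_NONE)[0],key=cv2.contourArea)
    r=cv2.minAreaRect(cnt); px=W[m]; top=m&(abs(W[...,2]-z[2])<.006)
    print(ce.round(1),a,'z',z.round(3),'xy',np.nanmean(W[m][:,:2],0).round(4),'hull',np.array(r[0]).round(1),onz(b,*r[0],z[2])[:2].round(4),np.array(r[1]).round(1),round(r[2],1),im[m].mean(0).round())
# vise jaws: points above 55mm ; holder
vx=(W[...,2]>.056)&roi
for ce,a,m in comp(vx,amin=3): print('high',ce.round(1),a,W[m].mean(0).round(4))
cv2.imwrite('pics/crop.png',cv2.resize(cv2.cvtColor(im[140:300,130:400],cv2.COLOR_RGB2BGR),(800,474),interpolation=cv2.INTER_CUBIC))
E
```

```text
[219.8 256.4] 7836 z [-0.003  0.     0.006] xy [0.3775 0.109 ] hull [257. 187.] [0.5709 0.0106] [204. 314.] 90.0 [169. 146. 107.]
[160.4  88.7] 262 z [0.009 0.028 0.033] xy [0.8362 0.2864] hull [155.5  90.5] [0.8282 0.2979] [11. 39.] 90.0 [127.  91.  58.]
[351.   86.2] 488 z [-0.003  0.     0.005] xy [ 0.8649 -0.2483] hull [329.  87.] [ 0.8596 -0.1853] [  4. 170.] 90.0 [167. 150. 108.]
[269.8 101.3] 248 z [0.001 0.015 0.025] xy [ 0.8117 -0.0187] hull [270.2 107.3] [ 0.792  -0.0201] [11.4 41.3] 7.9 [130. 110.  81.]
[265.2 156.2] 151 z [0.001 0.006 0.011] xy [ 0.6579 -0.0099] hull [265.5 156.5] [ 0.6561 -0.0108] [13. 13.] 90.0 [176. 119.  88.]
[333.9 165.7] 148 z [0.001 0.006 0.011] xy [ 0.6362 -0.2024] hull [333.5 165.5] [ 0.6361 -0.2003] [13. 13.] 90.0 [165. 164. 164.]
[187.4 170.7] 229 z [0.017 0.049 0.054] xy [0.6074 0.2006] hull [187.5 170.5] [0.6067 0.1987] [17.  15.6] 45.0 [51. 47. 42.]
[230.5 202.5] 800 z [0.014 0.02  0.025] xy [0.5253 0.0823] hull [230.5 202.5] [0.525 0.082] [35. 35.] 90.0 [127.  69.  58.]
[356.7 200.5] 382 z [0.019 0.023 0.027] xy [ 0.5398 -0.2635] hull [356.4 200.9] [ 0.5385 -0.2616] [17.2 23.2] 39.8 [ 75. 172. 165.]
[159.8 222.3] 1890 z [0.026 0.03  0.035] xy [0.466 0.272] hull [160. 222.] [0.4667 0.2705] [48. 48.] 90.0 [205. 208. 205.]
[298.8 212.2] 528 z [0.034 0.04  0.066] xy [ 0.5031 -0.1034] hull [299. 212.] [ 0.5031 -0.1018] [25.5 25.5] 45.0 [107. 108. 104.]
[367.  240.5] 426 z [0.016 0.022 0.028] xy [ 0.4317 -0.2933] hull [367.  240.5] [ 0.4319 -0.2916] [23.7 17.8] 39.8 [ 56.  99. 171.]
high [304.6 207.9] 69 [ 0.5145 -0.1166  0.0635]
high [294.4 216.3] 66 [ 0.4915 -0.0901  0.0641]
```

View pics/crop.png

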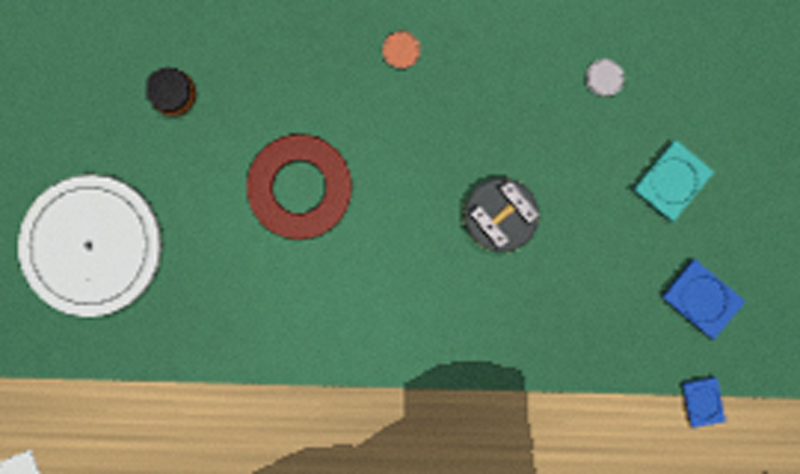

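```bash
cat > go.py <<'E'
import sys
from h import *
# usage: go.py x y z yaw  -> row (cm, rad) from the present pose to TCP target pointing down
x,y,z,yaw=map(float,sys.argv[1:5]); s=st()
R0=R.from_euler('xyz',s['tool_rot']); R1=R.from_euler('xyz',[-np.pi/2,0,yaw])
print('row',np.round(R0.inv().apply(np.array([x,y,z])-s['tool_pos'])*100,2).tolist()+np.round((R0.inv()*R1).as_rotvec(),3).tolist())
E
python3 go.py 0.489 0.077 0.16 -1.416
```

```text
{'time': 0.2, 'qpos': [-1.429, 0.3425, 1.5246, 0.0, 1.2754, -0.146], 'tool_pos': [0.149, -0.5032, 0.2263], 'tool_rot': [-1.5717, 0.0002, -2.8538], 'contact_force': [-0.3994, 0.0565, 0.1122], 'opening': 0.0919}
row [-49.07, 6.68, -45.98, 0.001, -1.438, -0.001]
```

```bash
python3 -m pendant '[[[-49.07,6.63,-45.98,0,-1.438,0,9],[-49.07,6.63,-45.98,0,-1.438,0,9],[-49.07,6.63,-45.98,0,-1.438,0,9],[-49.07,6.63,-45.98,0,-1.438,0,9],[-49.07,6.63,-45.98,0,-1.438,0,9],[-49.07,6.63,-45.98,0,-1.438,0,9],[-49.07,6.63,-45.98,0,-1.438,0,9],[-49.07,6.63,-45.98,0,-1.438,0,9],[-49.07,6.63,-45.98,0,-1.438,0,9],[-49.07,6.63,-45.98,0,-1.438,0,9],[-49.07,6.63,-45.98,0,-1.438,0,9],[-49.07,6.63,-45.98,0,-1.438,0,9],[-49.07,6.63,-45.98,0,-1.438,0,3.8],[-49.07,6.63,-45.98,0,-1.438,0,3.8],[-49.07,6.63,-45.98,0,-1.438,0,3.8],[-49.07,6.63,-45.98,0,-1.438,0,3.8],[-49.07,6.63,-45.98,0,-1.438,0,3.8],[-49.07,6.63,-45.98,0,-1.438,0,3.8],[-49.07,6.63,-45.98,0,-1.438,0,3.8],[-49.07,6.63,-45.98,0,-1.438,0,3.8]]]' 30
python3 - <<'E'
from meas import *
st();w=cam('wrist','w1.png');im=w['image'];hsv=cv2.cvtColor(im,cv2.COLOR_RGB2HSV);H,S,V=[hsv[...,i].astype(int) for i in range(3)]
red=((H<12)|(H>170))&(S>100)&(V>60)&(V<170)
for ce,a,m in comp(red,amin=150):
    cnt=max(cv2.findContours(m.astype(np.uint8),cv2.RETR_EXTERNAL,cv2.CHAIN_APPROX_NONE)[0],key=cv2.contourArea)
    P=np.array([onz(w,*p[0],.02,True)[:2] for p in cnt],np.float32)
    print(ce,a,cv2.minEnclosingCircle(P))
E
```

```text
time: 2.2
tool_pos: [0.489, 0.0761, 0.1607]
tool_rot: [-1.57, -0.0, -1.417]
contact_force: [-0.2, -0.6, 0.4]
opening: 0.0385
{'time': 2.2, 'qpos': [-0.0005, 0.3537, 1.7051, -0.0001, 1.0824, -0.1543], 'tool_pos': [0.489, 0.0761, 0.1607], 'tool_rot': [-1.5704, -0.0002, -1.4169], 'contact_force': [-0.2484, -0.6159, 0.4137], 'opening': 0.0385}
[288.81247186 180.3289059 ] 4442 ((0.5243683457374573, 0.08259616792201996), 0.049023181200027466)
```

View pics/w1.png

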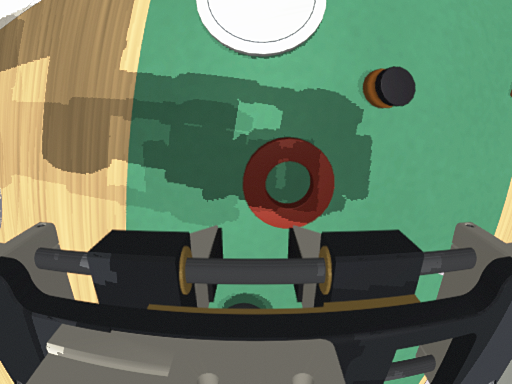

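Wrist view: the pad is at (288,181), fitted radius 49.0 mm, centred at (0.5244, 0.0826). The turntable edge is at the top of the picture. Next I grasp the near wall of the pad.

```bash
python3 -m pendant '[[[-0.1,4,-0.11,0,0,0,3.8],[-0.1,8,-0.11,0,0,0,3.8],[-0.1,11,-0.11,0,0,0,3.8],[-0.1,13.5,-0.11,0,0,0,3.8],[-0.1,15,-0.11,0,0,0,3.8],[-0.1,15.6,-0.11,0,0,0,3.8],[-0.1,15.6,-0.11,0,0,0,3.8],[-0.1,15.6,-0.11,0,0,0,1.5],[-0.1,15.6,-0.11,0,0,0,1.5],[-0.1,15.6,-0.11,0,0,0,1.5],[-0.1,15.6,-0.11,0,0,0,1.5],[-0.1,15.6,-0.11,0,0,0,1.5],[-0.1,15.6,-0.11,0,0,0,1.5]]]' 30
python3 -m pendant '[[[0,-1,0,0,0,0,1.5],[0,-3,0,0,0,0,1.5],[0,-6,0,0,0,0,1.5],[0,-7,0,0,0,0,1.5],[0,-7,0,0,0,0,1.5],[0,-7,0,0,0,0,1.5]]]'
python3 go.py 0.4294 0.2653 0.074 -1.417
python3 - <<'E'
from h import *
c=cam('wrist','w2.png')
E
```

```text
time: 3.55
tool_pos: [0.4885, 0.0775, 0.0053]
tool_rot: [-1.569, -0.0, -1.416]
contact_force: [-1.0, -0.9, 6.0]
opening: 0.0245
time: 4.15
tool_pos: [0.4873, 0.0776, 0.0738]
tool_rot: [-1.572, 0.0, -1.416]
contact_force: [-0.5, 0.1, -1.8]
opening: 0.0245
{'time': 4.15, 'qpos': [0.0025, 0.4707, 1.808, -0.0001, 0.8637, -0.1525], 'tool_pos': [0.4873, 0.0776, 0.0738], 'tool_rot': [-1.5717, 0.0, -1.4158], 'contact_force': [-0.492, 0.0646, -1.7855], 'opening': 0.0245}
row [-19.44, -0.02, -2.82, 0.001, 0.001, -0.0]
```

View pics/w2.png

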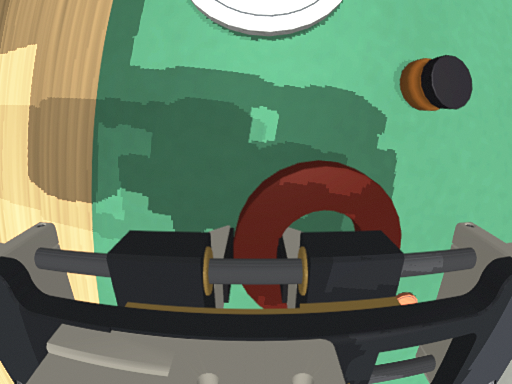

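The ring is held by its near wall, visible at (310,235) between the fingers. Next I carry it over the turntable and measure both centres there.

```bash
python3 -m pendant '[[[-19.44,-2,-2.82,0,0,0,1.5],[-19.44,-2,-2.82,0,0,0,1.5],[-19.44,-2,-2.82,0,0,0,1.5],[-19.44,-2,-2.82,0,0,0,1.5],[-19.44,-2,-2.82,0,0,0,1.5],[-19.44,-2,-2.82,0,0,0,1.5],[-19.44,-2,-2.82,0,0,0,1.5]]]'
cat > padtab.py <<'E'
from meas import *
from scipy.optimize import least_squares
def circ(P,r):
    f=lambda c:np.hypot(P[:,0]-c[0],P[:,1]-c[1])-r
    s=least_squares(f,P.mean(0),loss='soft_l1',f_scale=.001); return s.x,np.sqrt(np.median(s.fun**2))
def run(name,zt,zp):
    s=st();w=cam('wrist',name);im=w['image'];hsv=cv2.cvtColor(im,cv2.COLOR_RGB2HSV);H,S,V=[hsv[...,i].astype(int) for i in range(3)]
    red=((H<12)|(H>170))&(S>100)&(V>30)&(V<190)
    white=(S<40)&(V>90)
    for nm,m,z,r in(('pad',red,zp,.049),('table',white,zt,.065)):
        m[225:]=0
        ce,a,k=max(comp(m),key=lambda t:t[1])
        hull=cv2.convexHull(np.argwhere(k)[:,::-1].astype(np.int32))[:,0]
        hull=np.array([p for p in hull if 3<p[1]<220])
        P=np.array([onz(w,*p,z,True)[:2] for p in hull]); 
        x,e=circ(P,r); print(nm,len(P),x.round(4),round(e,5))
E
python3 -c "
from padtab import run
from h import status
z=status.observe()['tool_pos'][2]-.0045
run('w3.png',.03,z+.02)"
```

```text
time: 4.9
tool_pos: [0.4297, 0.2642, 0.0934]
tool_rot: [-1.573, -0.001, -1.416]
contact_force: [0.6, 0.0, -1.0]
opening: 0.0246
{'time': 4.9, 'qpos': [0.3995, 0.4583, 1.7576, -0.0005, 0.9278, 0.2454], 'tool_pos': [0.4297, 0.2642, 0.0934], 'tool_rot': [-1.5727, -0.0009, -1.4164], 'contact_force': [0.5718, 0.0021, -1.0459], 'opening': 0.0246}
pad 23 [0.4635 0.2708] 0.00051
table 7 [0.2489 0.3762] 0.00106
```

View pics/w3.png

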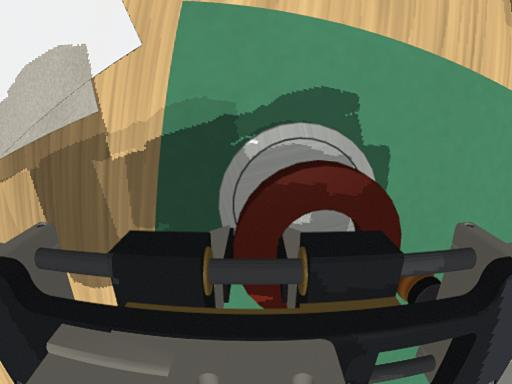

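The pad hangs in front of the table, whose upper arc runs (220,190)–(375,170). The white mask had picked up the paper at top left, so I mask that out and remeasure.

```bash
sed -i "s/m\[225:\]=0/m[225:]=0;m[:100]=0;m[:,:180]=0/" padtab.py
python3 -c "
from padtab import run
from h import status
z=status.observe()['tool_pos'][2]-.0045
run('w3.png',.03,z+.02)"
```

```text
{'time': 4.95, 'qpos': [0.3987, 0.458, 1.7574, -0.0004, 0.9279, 0.2455], 'tool_pos': [0.43, 0.2639, 0.0936], 'tool_rot': [-1.5724, -0.0008, -1.4174], 'contact_force': [0.6429, 0.1957, -1.5862], 'opening': 0.0245}
pad 23 [0.4638 0.2705] 0.0005
table 29 [0.4647 0.2721] 0.00013
```

```bash
python3 -m pendant '[[[-0.14,2,0.07,0,0,0,1.5],[-0.14,4,0.07,0,0,0,1.5],[-0.14,5,0.07,0,0,0,1.5],[-0.14,5.3,0.07,0,0,0,1.5],[-0.14,5.5,0.07,0,0,0,1.5],[-0.14,5.6,0.07,0,0,0,1.5],[-0.14,5.7,0.07,0,0,0,1.5],[-0.14,5.75,0.07,0,0,0,1.5],[-0.14,5.75,0.07,0,0,0,1.5]]]'
python3 -c "
from padtab import run
run('w4.png',.03,.051)"
```

```text
time: 5.9
tool_pos: [0.4305, 0.2669, 0.0371]
tool_rot: [-1.57, 0.0, -1.416]
contact_force: [0.7, -0.6, -0.8]
opening: 0.0244
{'time': 5.9, 'qpos': [0.4036, 0.5472, 1.8035, -0.0001, 0.7905, 0.2485], 'tool_pos': [0.4305, 0.2669, 0.0371], 'tool_rot': [-1.5703, 0.0, -1.4157], 'contact_force': [0.7095, -0.6108, -0.7559], 'opening': 0.0244}
pad 24 [0.4648 0.2734] 0.0005
table 29 [0.4644 0.2725] 0.00026
```

```bash
python3 -m pendant '[[[0.06,0.1,0,0,0,0,1.5],[0.06,0.15,0,0,0,0,1.5],[0.06,0.2,0,0,0,0,1.5],[0.06,0.25,0,0,0,0,1.5],[0.06,0.25,0,0,0,0,1.5]]]'
```

```text
time: 6.45
tool_pos: [0.4305, 0.2662, 0.0353]
tool_rot: [-1.57, -0.0, -1.416]
contact_force: [-3.3, -3.0, 9.2]
opening: 0.0243
```

```bash
python3 -m pendant '[[[0.06,0.1,0,0,0,0,2.6],[0.06,0.1,0,0,0,0,3.0],[0.06,0.1,0,0,0,0,3.8],[0.06,0.1,0,0,0,0,3.8],[0.06,0.1,0,0,0,0,3.8],[0.06,-3,0,0,0,0,3.8],[0.06,-7,0,0,0,0,3.8],[0.06,-11,0,0,0,0,3.8],[0.06,-12,0,0,0,0,3.8],[0.06,-12,0,0,0,0,3.8]]]'
python3 -c "
from padtab import run
run('w5.png',.03,.05)"
```

```text
time: 7.45
tool_pos: [0.4315, 0.2659, 0.1559]
tool_rot: [-1.567, 0.001, -1.416]
contact_force: [-0.1, 0.5, -0.5]
opening: 0.038
{'time': 7.45, 'qpos': [0.4011, 0.3777, 1.6824, -0.0002, 1.0777, 0.2462], 'tool_pos': [0.4315, 0.2659, 0.1559], 'tool_rot': [-1.5671, 0.0008, -1.4158], 'contact_force': [-0.0794, 0.5155, -0.5478], 'opening': 0.038}
pad 27 [0.466  0.2714] 0.0007
table 34 [0.4644 0.2723] 0.00026
```

View pics/w5.png

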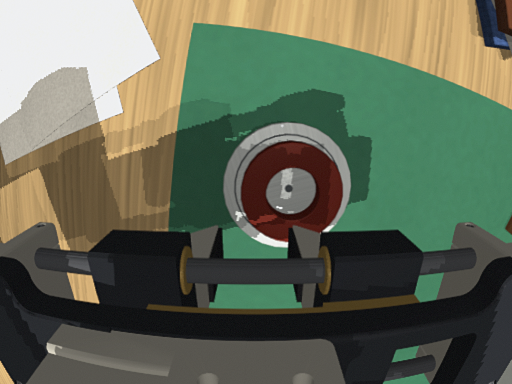

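The pad lies flat on the turntable, with the centre mark at (289,188) showing through the hole. I'll check the centring more precisely with the full outline.

```bash
python3 - <<'E'
from padtab import *
w=cam('wrist');im=w['image'];hsv=cv2.cvtColor(im,cv2.COLOR_RGB2HSV);H,S,V=[hsv[...,i].astype(int) for i in range(3)]
red=((H<12)|(H>170))&(S>100)&(V>30)&(V<190)
red[:100]=0; ce,a,k=max(comp(red),key=lambda t:t[1])
cs,_=cv2.findContours(k.astype(np.uint8),cv2.RETR_CCOMP,cv2.CHAIN_APPROX_NONE)
for c in cs:
    if len(c)<40: continue
    q=c[:,0]; q=q[q[:,1]<222] if len(c)>150 else q
    P=np.array([onz(w,*p,.05,True)[:2] for p in q]); r=.049 if len(c)>150 else .025
    print(len(c),r,circ(P,r))
g=(S<60)&(V<70)
for ce,a,m in comp(g,amin=3):
    if abs(ce-[289,188]).max()<12: print('mark',ce,a,onz(w,*ce,.03,True))
E
python3 go.py 0.503 -0.103 0.16 -2.43
```

```text
300 0.049 (array([0.46593093, 0.2710413 ]), np.float64(0.0007975469235237745))
141 0.025 (array([0.4644426, 0.274214 ]), np.float64(0.0014798002500793286))
mark [290.26470588 188.11764706] 34 [0.46495826 0.27196539 0.03      ]
{'time': 7.55, 'qpos': [0.4011, 0.3809, 1.6857, -0.0002, 1.0769, 0.2462], 'tool_pos': [0.4299, 0.2653, 0.1532], 'tool_rot': [-1.5726, -0.0006, -1.4158], 'contact_force': [0.0118, -0.4755, -1.0401], 'opening': 0.0374}
row [37.51, -0.66, 1.53, 0.001, 1.014, 0.001]
```

Pad and mark agree to about 1.3 mm, so I go to the vise and look from the side the wrist camera can see.

```bash
python3 go.py 0.455 -0.144 0.17 -2.43
```

```text
{'time': 7.55, 'qpos': [0.4011, 0.3809, 1.6857, -0.0002, 1.0769, 0.2462], 'tool_pos': [0.4299, 0.2653, 0.1532], 'tool_rot': [-1.5726, -0.0006, -1.4158], 'contact_force': [0.0118, -0.4755, -1.0401], 'opening': 0.0374}
row [40.82, -1.65, -3.84, 0.001, 1.014, 0.001]
```

```bash
python3 -m pendant '[[[40.8,-1.6,-3.8,0,1.014,0,7],[40.8,-1.6,-3.8,0,1.014,0,7],[40.8,-1.6,-3.8,0,1.014,0,7],[40.8,-1.6,-3.8,0,1.014,0,7],[40.8,-1.6,-3.8,0,1.014,0,7],[40.8,-1.6,-3.8,0,1.014,0,7],[40.8,-1.6,-3.8,0,1.014,0,7],[40.8,-1.6,-3.8,0,1.014,0,7],[40.8,-1.6,-3.8,0,1.014,0,7],[40.8,-1.6,-3.8,0,1.014,0,7],[40.8,-1.6,-3.8,0,1.014,0,7],[40.8,-1.6,-3.8,0,1.014,0,7],[40.8,-1.6,-3.8,0,1.014,0,7]]]'
cat > wcloud.py <<'E'
from meas import *
def wcl(w):
    v,u=np.mgrid[:384,:512]; x=(u-w['cx'])/w['fx'];y=(v-w['cy'])/w['fy'];r=np.hypot(x,y)+1e-9
    z=w['range_z'];t=np.tan(r)/r
    P=np.stack([x*t*z,-y*t*z,-z,np.ones_like(z)],-1)@np.linalg.inv(w['camera_from_world']).T
    P=P[...,:3];P[z==0]=np.nan;return P
E
python3 - <<'E'
from wcloud import *
st();w=cam('wrist','w6.png');W=wcl(w)
m=(W[...,2]>.058)&(W[...,2]<.07); m[235:]=0
for ce,a,k in comp(m,amin=20):
    c=cv2.findContours(k.astype(np.uint8),cv2.RETR_EXTERNAL,cv2.CHAIN_APPROX_NONE)[0][0][:,0]
    P=np.array([onz(w,*p,.064,True)[:2]*1000 for p in c],np.float32)
    print(ce.round(),a,np.nanmedian(W[k],0).round(4),cv2.minAreaRect(P))
E
```

```text
time: 8.85
tool_pos: [0.456, -0.1418, 0.1702]
tool_rot: [-1.571, -0.0, -2.428]
contact_force: [-1.1, -0.1, 1.0]
opening: 0.0697
{'time': 8.85, 'qpos': [-0.4623, 0.3134, 1.7362, 0.0001, 1.0926, 0.3944], 'tool_pos': [0.456, -0.1418, 0.1702], 'tool_rot': [-1.5714, -0.0001, -2.4275], 'contact_force': [-1.0823, -0.1339, 0.9833], 'opening': 0.0697}
[238. 129.] 559 [ 0.4913 -0.0917  0.0653] ((491.094482421875, -91.79342651367188), (38.971153259277344, 11.310245513916016), 42.473602294921875)
[277. 130.] 577 [ 0.5135 -0.1177  0.0652] ((513.455078125, -118.22621154785156), (39.60449981689453, 11.57692813873291), 41.27831268310547)
```

View pics/w6.png

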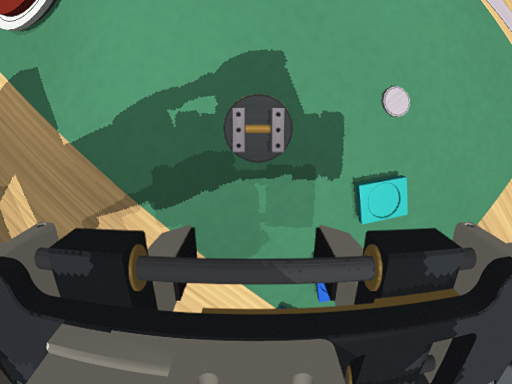

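The vise's jaws are at (238,129) and (277,130), so it stands at (0.5023, -0.1050) with its slot at about 41°. I grip the outer jaw faces.

```bash
python3 go.py 0.5023 -0.105 0.043 -2.431
```

```text
{'time': 8.9, 'qpos': [-0.4626, 0.3133, 1.7359, 0.0, 1.0927, 0.3943], 'tool_pos': [0.456, -0.142, 0.1704], 'tool_rot': [-1.5711, -0.0001, -2.4277], 'contact_force': [-0.1055, 0.5717, -0.8698], 'opening': 0.07}
row [-5.92, 12.73, 0.23, 0.0, 0.003, 0.0]
```

```bash
python3 -m pendant '[[[-5.9,0,0.23,0,0,0,7],[-5.9,2,0.23,0,0,0,7],[-5.9,6,0.23,0,0,0,7],[-5.9,9.5,0.23,0,0,0,7],[-5.9,11.5,0.23,0,0,0,7],[-5.9,12.3,0.23,0,0,0,7],[-5.9,12.6,0.23,0,0,0,7],[-5.9,12.6,0.23,0,0,0,7]]]' 60
python3 -c "from h import st;st()"
```

```text
time: 9.7
tool_pos: [0.5027, -0.1065, 0.045]
tool_rot: [-1.57, 0.001, -2.429]
contact_force: [0.5, 0.9, 0.1]
opening: 0.0697
{'time': 9.7, 'qpos': [-0.358, 0.5439, 1.7775, -0.0001, 0.819, 0.5007], 'tool_pos': [0.5027, -0.1065, 0.045], 'tool_rot': [-1.5697, 0.0005, -2.4294], 'contact_force': [0.5484, 0.9386, 0.0561], 'opening': 0.0697}
```

```bash
python3 -m pendant '[[[-0.07,0.1,-0.12,0,0,0,7],[-0.07,0.1,-0.12,0,0,0,6],[-0.07,0.1,-0.12,0,0,0,5],[-0.07,0.1,-0.12,0,0,0,4],[-0.07,0.1,-0.12,0,0,0,3.5],[-0.07,0.1,-0.12,0,0,0,3.5],[-0.07,0.1,-0.12,0,0,0,3.5],[-0.07,0.1,-0.12,0,0,0,3.5],[-0.07,0.1,-0.12,0,0,0,3.5]]]' 60
python3 -m pendant '[[[0,-0.5,0,0,0,0,3.5],[0,-1.5,0,0,0,0,3.5],[0,-4,0,0,0,0,3.5],[0,-8,0,0,0,0,3.5],[0,-12,0,0,0,0,3.5],[0,-13,0,0,0,0,3.5],[0,-13,0,0,0,0,3.5]]]'
python3 go.py 0.4655 0.2712 0.175 -2.43
python3 -c "from h import cam;cam('scene','s1.png')"
```

```text
time: 10.6
tool_pos: [0.5021, -0.1053, 0.0437]
tool_rot: [-1.57, 0.0, -2.43]
contact_force: [-1.1, 0.1, 4.9]
opening: 0.0458
time: 11.3
tool_pos: [0.5023, -0.1054, 0.1742]
tool_rot: [-1.569, 0.001, -2.43]
contact_force: [-0.1, 0.6, -8.2]
opening: 0.0453
{'time': 11.3, 'qpos': [-0.3561, 0.3688, 1.6389, -0.0001, 1.1313, 0.5029], 'tool_pos': [0.5023, -0.1054, 0.1742], 'tool_rot': [-1.5685, 0.0012, -2.4298], 'contact_force': [-0.0804, 0.6078, -8.2223], 'opening': 0.0453}
row [-21.81, -0.12, -30.92, -0.002, 0.0, -0.001]
```

View pics/s1.png

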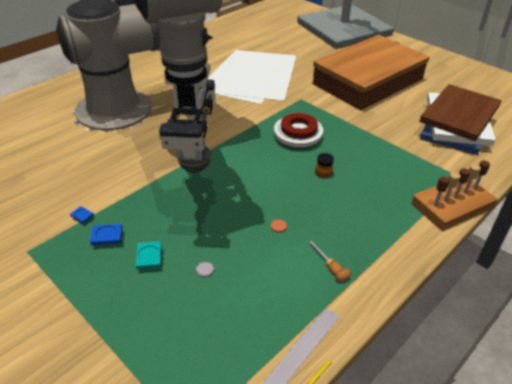

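The vise hangs upright in the gripper (8.2 N) at (193,155), and the pad sits on the turntable at (298,126). I carry the vise over.

```bash
python3 -m pendant '[[[-2,0,-3,0,0,0,3.5],[-4.5,0,-6.5,0,0,0,3.5],[-7,0,-10,0,0,0,3.5],[-9.5,0,-13.5,0,0,0,3.5],[-12,0,-17,0,0,0,3.5],[-14.5,0,-20.5,0,0,0,3.5],[-17,0,-24,0,0,0,3.5],[-19,0,-27,0,0,0,3.5],[-20.5,0,-29,0,0,0,3.5],[-21.4,0,-30.4,0,0,0,3.5],[-21.8,0,-30.9,0,0,0,3.5],[-21.8,0,-30.9,0,0,0,3.5],[-21.8,0,-30.9,0,0,0,3.5]]]'
python3 -m pendant '[[[0,2,0,0,0,0,3.5],[0,4.5,0,0,0,0,3.5],[0,6.5,0,0,0,0,3.5],[0,7,0,0,0,0,3.5],[0,7,0,0,0,0,3.5],[0,7,0,0,0,0,3.5]]]'
python3 go.py 0.4655 0.2712 0.0857 -2.43
python3 -c "from h import cam;cam('wrist','w7.png')"
```

```text
time: 12.65
tool_pos: [0.4648, 0.2701, 0.1721]
tool_rot: [-1.571, -0.003, -2.43]
contact_force: [-0.5, -0.5, -7.8]
opening: 0.0455
time: 13.25
tool_pos: [0.4661, 0.2709, 0.1044]
tool_rot: [-1.57, 0.002, -2.431]
contact_force: [0.1, 0.1, -8.3]
opening: 0.0455
{'time': 13.25, 'qpos': [0.3845, 0.4946, 1.653, -0.0002, 0.9922, 1.2443], 'tool_pos': [0.4661, 0.2709, 0.1044], 'tool_rot': [-1.57, 0.0017, -2.4305], 'contact_force': [0.1072, 0.055, -8.2605], 'opening': 0.0455}
row [0.03, 1.87, -0.06, -0.001, -0.001, -0.002]
```

View pics/w7.png

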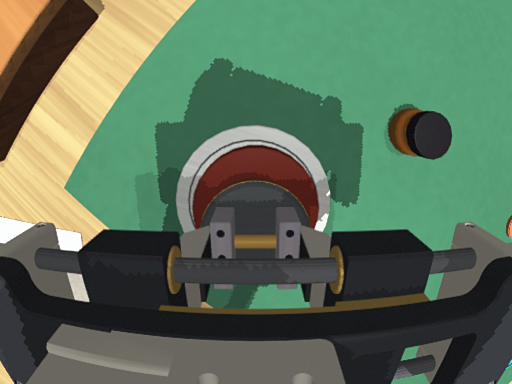

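Laterally the jaws (mid 254 px) line up with the pad (mid 256 px), so I lower slowly.

```bash
python3 -m pendant '[[[0,0.7,-0.05,0,0,0,3.5],[0,1.2,-0.05,0,0,0,3.5],[0,1.5,-0.05,0,0,0,3.5],[0,1.6,-0.05,0,0,0,3.5],[0,1.7,-0.05,0,0,0,3.5],[0,1.75,-0.05,0,0,0,3.5],[0,1.8,-0.05,0,0,0,3.5],[0,1.8,-0.05,0,0,0,3.5]]]'
```

```text
time: 14.1
tool_pos: [0.4657, 0.2716, 0.0862]
tool_rot: [-1.57, 0.002, -2.43]
contact_force: [2.6, -2.0, 1.8]
opening: 0.0458
```

```bash
python3 -m pendant '[[[0,0,0,0,0,0,3.5],[0,0,0,0,0,0,4.7],[0,0,0,0,0,0,4.9],[0,0,0,0,0,0,5.2],[0,0,0,0,0,0,6],[0,0,0,0,0,0,7],[0,0,0,0,0,0,7],[0,-1,0,0,0,0,7],[0,-3,0,0,0,0,7],[3,-6,0,0,0,0,7],[6,-9,0,0,0,0,7],[7,-10,0,0,0,0,7],[7,-10,0,0,0,0,7],[7,-10,0,0,0,0,7]]]' 20
cat > vise.py <<'E'
from wcloud import *
import sys
s=st();w=cam('wrist',sys.argv[1]);W=wcl(w)
m=(W[...,2]>.099)&(W[...,2]<.113); m[235:]=0
C=[]
for ce,a,k in comp(m,amin=60):
    c=cv2.findContours(k.astype(np.uint8),cv2.RETR_EXTERNAL,cv2.CHAIN_APPROX_NONE)[0][0][:,0]
    P=np.array([onz(w,*p,.106,True)[:2]*1000 for p in c],np.float32)
    A=W[k];A=A[np.isfinite(A[:,0])];q=A.mean(0);n=np.linalg.svd(A-q,full_matrices=False)[2][2]
    r=cv2.minAreaRect(P);print(ce.round(),a,np.nanmedian(A,0).round(4),np.array(r[0]).round(1),np.array(r[1]).round(1),round(r[2],1),'normal',(n*np.sign(n[2])).round(3));C.append(r[0])
if len(C)==2:
    C=np.array(C);d=C[1]-C[0];print('mid',C.mean(0).round(1),'sep',np.hypot(*d).round(1),np.degrees(np.arctan2(d[1],d[0])).round(1))
E
python3 vise.py w8.png
```

```text
time: 15.5
tool_pos: [0.4123, 0.2261, 0.1852]
tool_rot: [-1.571, 0.001, -2.43]
contact_force: [0.1, 0.2, -0.1]
opening: 0.0701
{'time': 15.5, 'qpos': [0.3383, 0.2831, 1.7337, 0.0001, 1.1241, 1.1976], 'tool_pos': [0.4123, 0.2261, 0.1852], 'tool_rot': [-1.5707, 0.0007, -2.4301], 'contact_force': [0.071, 0.1957, -0.0895], 'opening': 0.0701}
[236. 116.] 708 [0.4568 0.2839 0.1076] [456.4 284.2] [39.5 11.1] 40.5 normal [ 0.039 -0.027  0.999]
[280. 117.] 703 [0.479  0.2576 0.1064] [479.  257.5] [39.  11.8] 39.8 normal [-0.032  0.063  0.998]
mid [467.7 270.8] sep 34.9 -49.8
```

View pics/w8.png

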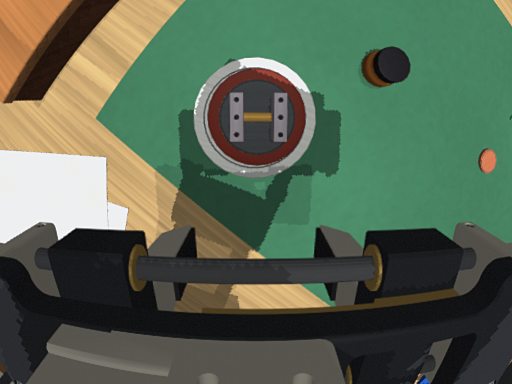

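The vise is seated upright and level in the pad; its jaws at (236,116) and (280,117) are both about 107 mm high. Now the holder: move so the wrist camera looks at it.

```bash
python3 go.py 0.486 -0.337 0.175 -0.70
```

```text
{'time': 15.55, 'qpos': [0.3385, 0.2843, 1.7338, 0.0001, 1.1242, 1.1975], 'tool_pos': [0.4122, 0.2261, 0.1846], 'tool_rot': [-1.5711, -0.0006, -2.4299], 'contact_force': [-0.3812, 0.2922, -0.1815], 'opening': 0.0699}
row [31.19, 0.96, 47.46, 0.001, -1.73, 0.0]
```

```bash
python3 -m pendant '[[[31.2,1,47.5,0,-1.73,0,8.2],[31.2,1,47.5,0,-1.73,0,8.2],[31.2,1,47.5,0,-1.73,0,8.2],[31.2,1,47.5,0,-1.73,0,8.2],[31.2,1,47.5,0,-1.73,0,8.2],[31.2,1,47.5,0,-1.73,0,8.2],[31.2,1,47.5,0,-1.73,0,8.2],[31.2,1,47.5,0,-1.73,0,8.2],[31.2,1,47.5,0,-1.73,0,8.2],[31.2,1,47.5,0,-1.73,0,8.2],[31.2,1,47.5,0,-1.73,0,8.2],[31.2,1,47.5,0,-1.73,0,8.2],[31.2,1,47.5,0,-1.73,0,8.2],[31.2,1,47.5,0,-1.73,0,8.2],[31.2,1,47.5,0,-1.73,0,8.2],[31.2,1,47.5,0,-1.73,0,8.2],[31.2,1,47.5,0,-1.73,0,8.2]]]'
python3 - <<'E'
from wcloud import *
st();w=cam('wrist','w9.png');W=wcl(w);im=w['image'];hsv=cv2.cvtColor(im,cv2.COLOR_RGB2HSV);H,S,V=[hsv[...,i].astype(int) for i in range(3)]
b=(H>105)&(H<125)&(S>120)&(V>40)
for ce,a,k in comp(b,amin=100):
    k2=k&(abs(W[...,2]-.0225)<.006)
    c=max(cv2.findContours(k2.astype(np.uint8),cv2.RETR_EXTERNAL,cv2.CHAIN_APPROX_NONE)[0],key=len)[:,0]
    P=np.array([onz(w,*p,.024,True)[:2]*1000 for p in c],np.float32)
    r=cv2.minAreaRect(P);print(ce.round(),a,np.nanmedian(W[k],0).round(4),np.array(r[0]).round(1),np.array(r[1]).round(1),round(r[2],1))
E
```

```text
time: 17.25
tool_pos: [0.4862, -0.3362, 0.1751]
tool_rot: [-1.571, 0.001, -0.699]
contact_force: [0.0, -0.1, -0.5]
opening: 0.0817
{'time': 17.25, 'qpos': [-0.7348, 0.5055, 1.4116, 0.0002, 1.2254, -1.6067], 'tool_pos': [0.4862, -0.3362, 0.1751], 'tool_rot': [-1.5706, 0.0008, -0.699], 'contact_force': [0.034, -0.0841, -0.5139], 'opening': 0.0817}
[193.  54.] 1031 [ 0.3364 -0.2961  0.0166] [ 337.8 -296.3] [40.  30.1] 12.3
[252. 117.] 2534 [ 0.4302 -0.2934  0.024 ] [ 430.2 -293.7] [59.3 46. ] 50.4
```

View pics/w9.png

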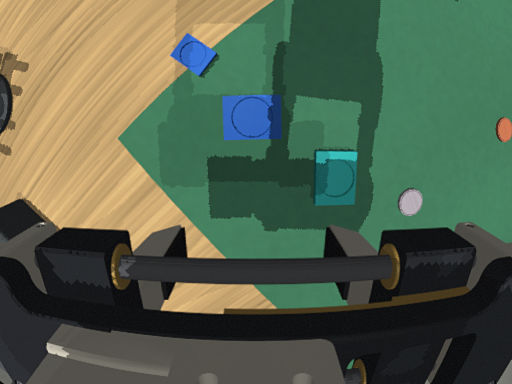

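The larger blue holder is at (252,117) and measures 59x46 mm. It sits at (0.4302, -0.2937) with its long axis at 50.4°. Next I descend on it.

```bash
python3 go.py 0.4302 -0.2937 0.004 -0.691
```

```text
{'time': 17.3, 'qpos': [-0.7349, 0.5051, 1.4113, 0.0001, 1.2254, -1.6069], 'tool_pos': [0.4862, -0.3364, 0.1755], 'tool_rot': [-1.5707, 0.0002, -0.6988], 'contact_force': [0.2049, 0.2805, 1.1248], 'opening': 0.0823}
row [-7.03, 17.15, -0.34, -0.0, -0.008, -0.0]
```

```bash
python3 -m pendant '[[[-4,1,-0.3,0,-0.01,0,8.2],[-7.03,4,-0.34,0,-0.01,0,8.2],[-7.03,8,-0.34,0,-0.01,0,8.2],[-7.03,12,-0.34,0,-0.01,0,8.2],[-7.03,15,-0.34,0,-0.01,0,8.2],[-7.03,16.5,-0.34,0,-0.01,0,8.2],[-7.03,17,-0.34,0,-0.01,0,8.2],[-7.03,17.1,-0.34,0,-0.01,0,8.2],[-7.03,17.1,-0.34,0,-0.01,0,7],[-7.03,17.1,-0.34,0,-0.01,0,6],[-7.03,17.1,-0.34,0,-0.01,0,5],[-7.03,17.1,-0.34,0,-0.01,0,5],[-7.03,17.1,-0.34,0,-0.01,0,5],[-7.03,17.1,-0.34,0,-0.01,0,5]]]' 20
python3 -m pendant '[[[0,-0.5,0,0,0,0,5],[0,-2,0,0,0,0,5],[0,-6,0,0,0,0,5],[0,-10,0,0,0,0,5],[0,-14,0,0,0,0,5],[0,-16,0,0,0,0,5],[0,-16,0,0,0,0,5]]]'
python3 go.py 0.4677 0.2708 0.165 -0.869
```

```text
time: 18.7
tool_pos: [0.4304, -0.2953, 0.0052]
tool_rot: [-1.571, -0.002, -0.69]
contact_force: [-0.6, 1.5, 5.7]
opening: 0.0598
time: 19.4
tool_pos: [0.4311, -0.2961, 0.1676]
tool_rot: [-1.571, -0.007, -0.69]
contact_force: [-0.1, 0.6, -2.3]
opening: 0.0598
{'time': 19.4, 'qpos': [-0.7484, 0.3904, 1.6252, -0.0001, 1.1195, -1.6294], 'tool_pos': [0.4311, -0.2961, 0.1676], 'tool_rot': [-1.5713, -0.0065, -0.6898], 'contact_force': [-0.1298, 0.5567, -2.3386], 'opening': 0.0598}
row [-33.26, 0.03, 46.06, -0.0, 0.179, 0.007]
```

```bash
python3 -m pendant '[[[-33.2,0,46,0,0.179,0,5],[-33.2,0,46,0,0.179,0,5],[-33.2,0,46,0,0.179,0,5],[-33.2,0,46,0,0.179,0,5],[-33.2,0,46,0,0.179,0,5],[-33.2,0,46,0,0.179,0,5],[-33.2,0,46,0,0.179,0,5],[-33.2,0,46,0,0.179,0,5],[-33.2,0,46,0,0.179,0,5],[-33.2,0,46,0,0.179,0,5],[-33.2,0,46,0,0.179,0,5],[-33.2,0,46,0,0.179,0,5],[-33.2,0,46,0,0.179,0,5],[-33.2,0,46,0,0.179,0,5],[-33.2,0,46,0,0.179,0,5],[-33.2,0,46,0,0.179,0,5],[-33.2,0,46,0,0.179,0,5]]]'
python3 go.py 0.4685 0.2699 0.120 -0.869
python3 -c "from h import cam;cam('wrist','w10.png')"
```

```text
time: 21.1
tool_pos: [0.4668, 0.2701, 0.1645]
tool_rot: [-1.571, -0.0, -0.87]
contact_force: [0.4, 0.2, -1.0]
opening: 0.0599
{'time': 21.1, 'qpos': [0.3825, 0.4252, 1.5787, -0.0002, 1.1378, -0.3178], 'tool_pos': [0.4668, 0.2701, 0.1645], 'tool_rot': [-1.5709, -0.0001, -0.8705], 'contact_force': [0.4465, 0.185, -0.9784], 'opening': 0.0599}
row [0.12, 4.45, 0.12, 0.0, -0.001, 0.0]
```

View pics/w10.png

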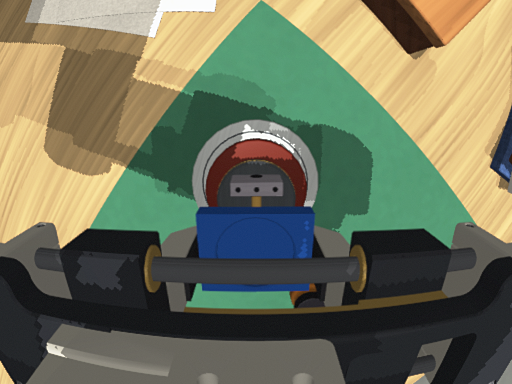

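The holder is held level with its edges parallel to the jaw at (257,187). I'll measure the offset across the slot from the visible edges.

```bash
python3 - <<'E'
from wcloud import *
s=st();w=cam('wrist');im=w['image'];hsv=cv2.cvtColor(im,cv2.COLOR_RGB2HSV);H,S,V=[hsv[...,i].astype(int) for i in range(3)]
R0=R.from_euler('xyz',s['tool_rot']);W=wcl(w)
b=(H>105)&(H<125)&(S>120)&(V>40)
ce,a,k=max(comp(b),key=lambda t:t[1])
L=W[k];L=L[np.isfinite(L[:,0])]
loc=R0.inv().apply(L-s['tool_pos'])*1000
zt=np.median(L[:,2]);print('plate top z',zt)
e=[np.argwhere(k[:,c])[0,0] for c in range(215,300)]
P=np.array([onz(w,c,r,s['tool_pos'][2]+.019,True) for c,r in zip(range(215,300),e)])
q=R0.inv().apply(P-s['tool_pos'])*1000;print('plate edge x',np.median(q[:,0]),'slope',np.polyfit(q[:,2],q[:,0],1)[0], 'z ext', np.nanpercentile(loc[:,2],[1,99]))
m=(W[...,2]>.1)&(W[...,2]<.112);m[205:]=0
m=max(comp(m),key=lambda t:t[1])[2]
c=cv2.findContours(m.astype(np.uint8),cv2.RETR_EXTERNAL,cv2.CHAIN_APPROX_NONE)[0][0][:,0]
P=np.array([onz(w,*p,.106,True) for p in c]);q=R0.inv().apply(P-s['tool_pos'])*1000
print('jaw',q.min(0).round(1),q.max(0).round(1),cv2.minAreaRect(q[:,[2,0]].astype(np.float32)))
E
```

```text
{'time': 21.15, 'qpos': [0.3828, 0.4252, 1.5784, -0.0002, 1.1378, -0.3178], 'tool_pos': [0.4668, 0.2703, 0.1645], 'tool_rot': [-1.5707, -0.0002, -0.8702], 'contact_force': [-0.8209, 0.1872, -0.2843], 'opening': 0.0596}
plate top z 0.18246935166271128
plate edge x -27.672785575226854 slope -0.008620606506922257 z ext [-29.14584214  29.55562843]
jaw [-24.7  58.5 -18.8] [-11.5  58.5  20.7] ((0.9251308441162109, -18.10010528564453), (12.61546802520752, 39.41640853881836), 88.65916442871094)
```

Slot centre is about +0.3 mm and holder about -0.9 mm in tool x, so I shift 1.2 mm and lower slowly.

```bash
python3 -m pendant '[[[0.12,2,0.1,0,0,0,5],[0.12,4,0.1,0,0,0,5],[0.12,4.8,0.1,0,0,0,5],[0.12,5.1,0.1,0,0,0,5],[0.12,5.4,0.1,0,0,0,5],[0.12,5.7,0.1,0,0,0,5],[0.12,5.9,0.1,0,0,0,5],[0.12,6.1,0.1,0,0,0,5],[0.12,6.2,0.1,0,0,0,5],[0.12,6.3,0.1,0,0,0,5],[0.12,6.3,0.1,0,0,0,5],[0.12,6.3,0.1,0,0,0,5]]]'
python3 -c "from h import st;st()"
```

```text
time: 22.4
tool_pos: [0.4681, 0.2709, 0.1014]
tool_rot: [-1.571, -0.0, -0.869]
contact_force: [0.1, 0.2, -0.8]
opening: 0.0598
{'time': 22.4, 'qpos': [0.3829, 0.502, 1.6495, -0.0001, 0.99, -0.3191], 'tool_pos': [0.4681, 0.2709, 0.1014], 'tool_rot': [-1.5707, -0.0001, -0.8688], 'contact_force': [0.1474, 0.2371, -0.8107], 'opening': 0.0598}
```

In the slot without contact. Now the last 2 mm.

```bash
python3 -m pendant '[[[0,0.08,0,0,0,0,5],[0,0.12,0,0,0,0,5],[0,0.16,0,0,0,0,5],[0,0.2,0,0,0,0,5],[0,0.22,0,0,0,0,5],[0,0.22,0,0,0,0,5]]]'
```

```text
time: 23.0
tool_pos: [0.4681, 0.2709, 0.0995]
tool_rot: [-1.571, -0.0, -0.869]
contact_force: [-1.7, -0.6, 4.8]
opening: 0.0597
```

```bash
python3 -m pendant '[[[0,0,0,0,0,0,5],[0,0,0,0,0,0,6.1],[0,0,0,0,0,0,6.4],[0,0,0,0,0,0,7],[0,0,0,0,0,0,7.6],[0,0,0,0,0,0,7.6],[0,-1,0,0,0,0,7.6],[0,-3,0,0,0,0,7.6],[2,-6,0,0,0,0,7.6],[5,-8,0,0,0,0,7.6],[7,-9.5,0,0,0,0,7.6],[7,-9.5,0,0,0,0,7.6],[7,-9.5,0,0,0,0,7.6],[7,-9.5,0,0,0,0,7.6]]]'
cat > hold.py <<'E'
from wcloud import *
import sys
s=st();w=cam('wrist',sys.argv[1]);W=wcl(w);im=w['image'];hsv=cv2.cvtColor(im,cv2.COLOR_RGB2HSV);H,S,V=[hsv[...,i].astype(int) for i in range(3)]
b=(H>105)&(H<125)&(S>120)&(V>40);b[225:]=0
ce,a,k=max(comp(b),key=lambda t:t[1]);A=W[k&(W[...,2]>.113)]
q=A.mean(0);n=np.linalg.svd(A-q,full_matrices=False)[2][2]
print(ce,a,'z',np.percentile(A[:,2],[5,50,95]).round(4),'n',(n*np.sign(n[2])).round(3))
k2=k&(W[...,2]>.112)
c=max(cv2.findContours(k2.astype(np.uint8),cv2.RETR_EXTERNAL,cv2.CHAIN_APPROX_NONE)[0],key=len)[:,0]
print(cv2.minAreaRect(np.array([onz(w,*p,.118,True)[:2]*1000 for p in c],np.float32)))
E
python3 hold.py w11.png
```

```text
time: 24.4
tool_pos: [0.5122, 0.2179, 0.1934]
tool_rot: [-1.572, 0.001, -0.868]
contact_force: [-0.3, 0.2, -0.7]
opening: 0.0761
{'time': 24.4, 'qpos': [0.2645, 0.4284, 1.4866, 0.0003, 1.2285, -0.4382], 'tool_pos': [0.5122, 0.2179, 0.1934], 'tool_rot': [-1.5724, 0.001, -0.8682], 'contact_force': [-0.3442, 0.2382, -0.692], 'opening': 0.0761}
[255.87365591 117.96796595] 4464 z [0.1151 0.1176 0.1202] n [ 0.029 -0.019  0.999]
((467.6037902832031, 271.97900390625), (60.08588790893555, 46.112396240234375), 40.237632751464844)
```

View pics/w11.png

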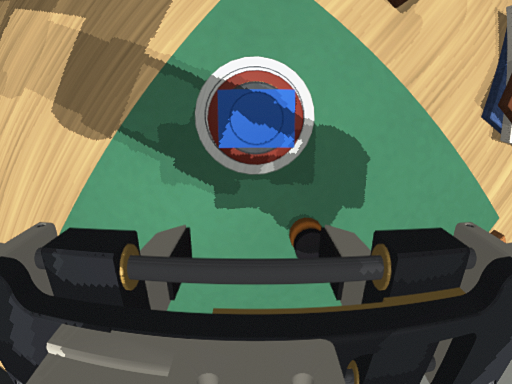

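The holder rests level on the jaws: centre (255,118), top at 117.6 mm, world (0.4676, 0.2720). Now the copper blank.

```bash
python3 go.py 0.702 -0.064 0.14 -0.869
```

```text
{'time': 24.45, 'qpos': [0.2646, 0.4286, 1.4865, 0.0002, 1.2285, -0.4384], 'tool_pos': [0.5122, 0.218, 0.1933], 'tool_rot': [-1.5726, 0.001, -0.8679], 'contact_force': [-0.0336, -0.2234, 0.2498], 'opening': 0.0757}
row [33.79, 5.3, -3.74, 0.002, 0.001, -0.001]
```

```bash
python3 -m pendant '[[[33.8,5.3,-3.7,0,0,0,5.5],[33.8,5.3,-3.7,0,0,0,5.5],[33.8,5.3,-3.7,0,0,0,5.5],[33.8,5.3,-3.7,0,0,0,5.5],[33.8,5.3,-3.7,0,0,0,5.5],[33.8,5.3,-3.7,0,0,0,5.5],[33.8,5.3,-3.7,0,0,0,5.5],[33.8,5.3,-3.7,0,0,0,5.5],[33.8,5.3,-3.7,0,0,0,5.5],[33.8,5.3,-3.7,0,0,0,5.5],[33.8,5.3,-3.7,0,0,0,5.5]]]'
python3 - <<'E'
from wcloud import *
s=st();w=cam('wrist','w12.png');im=w['image'];hsv=cv2.cvtColor(im,cv2.COLOR_RGB2HSV);H,S,V=[hsv[...,i].astype(int) for i in range(3)]
b=((H<15)|(H>172))&(S>90)&(V>70);b[225:]=0
for ce,a,k in comp(b,amin=200):
    c=max(cv2.findContours(k.astype(np.uint8),cv2.RETR_EXTERNAL,cv2.CHAIN_APPROX_NONE)[0],key=len)[:,0]
    print(ce.round(1),a,cv2.minEnclosingCircle(np.array([onz(w,*p,.006,True)[:2]*1000 for p in c],np.float32)))
E
python3 go.py 0.6575 -0.0105 0.004 -0.869
```

```text
time: 25.55
tool_pos: [0.703, -0.0627, 0.1418]
tool_rot: [-1.571, -0.0, -0.867]
contact_force: [-0.8, 0.2, 0.1]
opening: 0.0553
{'time': 25.55, 'qpos': [-0.1974, 0.7462, 1.0627, 0.0001, 1.3325, -0.9016], 'tool_pos': [0.703, -0.0627, 0.1418], 'tool_rot': [-1.5706, -0.0, -0.8666], 'contact_force': [-0.8419, 0.1971, 0.0939], 'opening': 0.0553}
[505.1  69.9] 584 ((859.1688842773438, 270.3008117675781), 41.29420471191406)
[253.5 116.5] 1003 ((656.2786254882812, -9.57565975189209), 17.78488540649414)
{'time': 25.6, 'qpos': [-0.1976, 0.7461, 1.0625, 0.0001, 1.3325, -0.9017], 'tool_pos': [0.7031, -0.0629, 0.1419], 'tool_rot': [-1.5704, -0.0003, -0.8667], 'contact_force': [0.2995, 0.7707, 0.1234], 'opening': 0.0553}
row [-6.94, 13.79, -0.09, -0.0, 0.002, 0.0]
```

```bash
python3 -m pendant '[[[-4,3,-0.14,0,0,0,5.5],[-7.1,7,-0.14,0,0,0,5.5],[-7.1,10.5,-0.14,0,0,0,5.5],[-7.1,12.5,-0.14,0,0,0,5.5],[-7.1,13.4,-0.14,0,0,0,5.5],[-7.1,13.7,-0.14,0,0,0,5.5],[-7.1,13.75,-0.14,0,0,0,5.5],[-7.1,13.75,-0.14,0,0,0,5.5],[-7.1,13.75,-0.14,0,0,0,5.5]]]'
```

```text
time: 26.5
tool_pos: [0.6572, -0.0115, 0.005]
tool_rot: [-1.569, -0.002, -0.869]
contact_force: [-0.6, 0.0, 0.4]
opening: 0.0552
```

```bash
python3 -m pendant '[[[-0.2,0.14,0.05,0,0,0,5.5],[-0.2,0.14,0.05,0,0,0,5.5],[-0.2,0.14,0.05,0,0,0,4.5],[-0.2,0.14,0.05,0,0,0,3],[-0.2,0.14,0.05,0,0,0,3],[-0.2,0.14,0.05,0,0,0,3],[-0.2,0.14,0.05,0,0,0,3],[-0.2,0.14,0.05,0,0,0,3]]]' 20
python3 -m pendant '[[[0,-0.5,0,0,0,0,3],[0,-1.5,0,0,0,0,3],[0,-4,0,0,0,0,3],[0,-8,0,0,0,0,3],[0,-12,0,0,0,0,3],[0,-16,0,0,0,0,3],[0,-17,0,0,0,0,3],[0,-17,0,0,0,0,3]]]'
python3 go.py 0.4676 0.272 0.175 -0.869
python3 -c "from h import cam;cam('wrist','w13.png')"
```

```text
time: 27.3
tool_pos: [0.6555, -0.0094, 0.0023]
tool_rot: [-1.571, -0.0, -0.869]
contact_force: [0.4, -0.6, -0.1]
opening: 0.0344
time: 28.1
tool_pos: [0.6565, -0.0095, 0.1753]
tool_rot: [-1.567, -0.004, -0.869]
contact_force: [-1.5, -0.0, -0.7]
opening: 0.0347
{'time': 28.1, 'qpos': [-0.131, 0.622, 1.2044, -0.0001, 1.3101, -0.8331], 'tool_pos': [0.6565, -0.0095, 0.1753], 'tool_rot': [-1.5674, -0.0039, -0.8687], 'contact_force': [-1.5085, -0.0418, -0.6595], 'opening': 0.0347}
row [-33.69, -0.09, 3.76, -0.003, 0.0, 0.004]
```

View pics/w13.png

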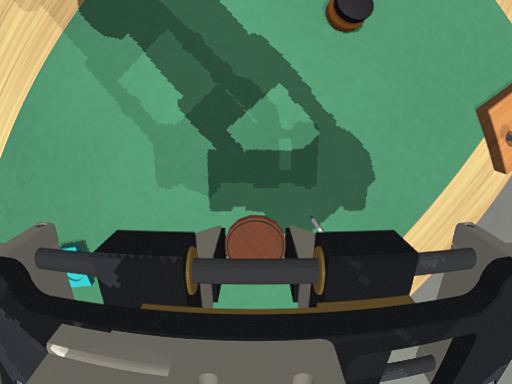

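The copper blank is held between the fingertips, (255,242) in the wrist view. I carry it over the holder and measure its offset in the hand.

```bash
python3 -m pendant '[[[-33.7,0,3.75,0,0,0,3],[-33.7,0,3.75,0,0,0,3],[-33.7,0,3.75,0,0,0,3],[-33.7,0,3.75,0,0,0,3],[-33.7,0,3.75,0,0,0,3],[-33.7,0,3.75,0,0,0,3],[-33.7,0,3.75,0,0,0,3],[-33.7,0,3.75,0,0,0,3],[-33.7,0,3.75,0,0,0,3],[-33.7,0,3.75,0,0,0,3],[-33.7,0,3.75,0,0,0,3],[-33.7,0,3.75,0,0,0,3],[-33.7,0,3.75,0,0,0,3]]]'
cat > disc.py <<'E'
from padtab import *
from wcloud import wcl
import sys
s=st();w=cam('wrist',sys.argv[1]);im=w['image'];hsv=cv2.cvtColor(im,cv2.COLOR_RGB2HSV);H,S,V=[hsv[...,i].astype(int) for i in range(3)]
R0=R.from_euler('xyz',s['tool_rot']);W=wcl(w);tp=s['tool_pos']
loc=R0.inv().apply((W-tp).reshape(-1,3)).reshape(W.shape)*1000
d=((H<14)|(H>174))&(S>90)&(V>50)&(loc[...,1]<6)&(loc[...,1]>-15)&(abs(loc[...,0])<30)&(abs(loc[...,2])<22)
ce,a,k=max(comp(d),key=lambda t:t[1])
L=loc[k];print('disc',ce.round(),a,'local y pct',np.nanpercentile(L[:,1],[5,50,95]).round(1))
# front outline = lower rim of the disc (camera ahead of it)
cols=np.where(k.any(0))[0][4:-4];r=[np.argwhere(k[:,c])[0,0] for c in cols]
P=np.array([R0.inv().apply(onz(w,c,rr,tp[2]-.0023,True)-tp)[[0,2]] for c,rr in zip(cols,r)])
print('disc centre x,z',circ(P,.018))
b=(H>105)&(H<125)&(S>120)&(V>40)&(W[...,2]>.09)
ce,a,k=max(comp(b),key=lambda t:t[1]);print('blue',ce.round(),a)
for z,nm in((.106,'bottom edge'),):
    cols=np.arange(int(ce[0])-20,int(ce[0])+21);r=[np.argwhere(k[:,c])[0,0] for c in cols if k[:,c].any()]
    P=np.array([R0.inv().apply(onz(w,c,rr,z,True)-tp)[[0,2]] for c,rr in zip(cols,r)])*1000
    print(nm,'x',np.median(P[:,0]).round(1))
E
python3 disc.py w14.png
```

```text
time: 29.45
tool_pos: [0.4669, 0.2714, 0.1721]
tool_rot: [-1.571, -0.0, -0.87]
contact_force: [0.5, -0.2, -0.2]
opening: 0.0343
{'time': 29.45, 'qpos': [0.3847, 0.4187, 1.5657, -0.0001, 1.1574, -0.3159], 'tool_pos': [0.4669, 0.2714, 0.1721], 'tool_rot': [-1.5711, -0.0, -0.8702], 'contact_force': [0.505, -0.2493, -0.1674], 'opening': 0.0343}
disc [255. 239.] 2079 local y pct [-6.3 -5.2 -3.5]
disc centre x,z (array([0.0022934 , 0.00020568]), np.float64(0.0002291458067717883))
blue [256. 201.] 3323
bottom edge x -22.2
```

View pics/w14.png

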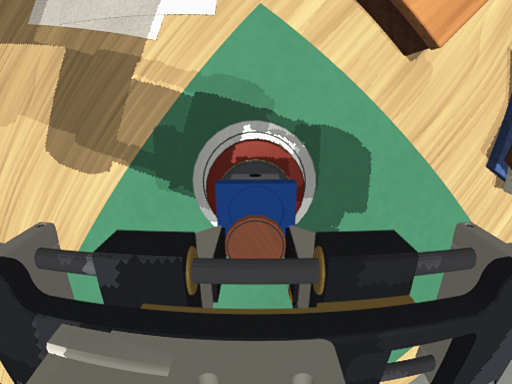

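```bash
cat > tilt.py <<'E'
from wcloud import *
s=st();R0=R.from_euler('xyz',s['tool_rot'])
for i in range(3):
    w=cam('wrist');im=w['image'];hsv=cv2.cvtColor(im,cv2.COLOR_RGB2HSV);H,S,V=[hsv[...,j].astype(int) for j in range(3)]
    L=R0.inv().apply((wcl(w)-s['tool_pos']).reshape(-1,3)).reshape(384,512,3)*1000
    d=((H<14)|(H>174))&(S>90)&(V>50)&(L[...,1]<6)&(L[...,1]>-15)&(abs(L[...,0])<30)&(abs(L[...,2])<22)
    k=max(comp(d),key=lambda t:t[1])[2]; k=cv2.erode(k.astype(np.uint8),np.ones((5,5)))>0
    vv=np.argwhere(k)[:,0]; k[:vv.min()+4]=0
    A=L[k];A=A[np.isfinite(A[:,0])]
    co=np.linalg.lstsq(np.c_[A[:,0],A[:,2],np.ones(len(A))],A[:,1],rcond=None)[0];print('y= a x + b z + c',co.round(3),len(A),A[:,0].min().round(1),A[:,0].max().round(1))
E
python3 tilt.py
```

```text
{'time': 29.5, 'qpos': [0.385, 0.4186, 1.5657, -0.0001, 1.1574, -0.3159], 'tool_pos': [0.4669, 0.2716, 0.1722], 'tool_rot': [-1.5709, -0.0001, -0.8699], 'contact_force': [0.2455, -0.7325, -0.1315], 'opening': 0.0345}
y= a x + b z + c [ 7.000e-03 -4.000e-03 -5.287e+00] 1222 -13.6 6.6
y= a x + b z + c [ 1.400e-02 -1.000e-03 -5.323e+00] 1217 -14.1 7.0
y= a x + b z + c [ 9.000e-03  3.000e-03 -5.388e+00] 1161 -14.1 6.3
```

The disc is level in the grip. The offset is small, so I centre it over the recess and lower close to the surface before checking.

```bash
python3 -m pendant '[[[-0.13,2,0.05,0,0,0,3],[-0.13,3.5,0.05,0,0,0,3],[-0.13,4.3,0.05,0,0,0,3],[-0.13,4.6,0.05,0,0,0,3],[-0.13,4.6,0.05,0,0,0,3],[-0.13,4.6,0.05,0,0,0,3]]]'
python3 disc.py w15.png
```

```text
time: 30.25
tool_pos: [0.4665, 0.2736, 0.1269]
tool_rot: [-1.57, -0.0, -0.869]
contact_force: [-0.3, -0.0, -0.0]
opening: 0.0346
{'time': 30.25, 'qpos': [0.3888, 0.4694, 1.6227, -0.0001, 1.0484, -0.3132], 'tool_pos': [0.4665, 0.2736, 0.1269], 'tool_rot': [-1.5697, -0.0004, -0.8688], 'contact_force': [-0.2986, -0.0372, -0.0051], 'opening': 0.0346}
disc [255. 239.] 2081 local y pct [-6.2 -5.2 -3.7]
disc centre x,z (array([0.00231283, 0.00018869]), np.float64(0.0002299626186094382))
blue [254. 211.] 2469
bottom edge x -20.7
```

Disc (x≈+2) and recess (x≈+2) agree within 0.5 mm. Final lowering, slowly.

```bash
python3 -m pendant '[[[0,0.3,0,0,0,0,3],[0,0.5,0,0,0,0,3],[0,0.6,0,0,0,0,3],[0,0.7,0,0,0,0,3],[0,0.75,0,0,0,0,3],[0,0.8,0,0,0,0,3],[0,0.8,0,0,0,0,3]]]'
python3 -c "from h import st;st()"
```

```text
time: 31.0
tool_pos: [0.4661, 0.2735, 0.1185]
tool_rot: [-1.571, -0.0, -0.869]
contact_force: [-0.5, 0.6, 1.2]
opening: 0.0345
{'time': 31.0, 'qpos': [0.3888, 0.4795, 1.6326, -0.0001, 1.0293, -0.3132], 'tool_pos': [0.4661, 0.2735, 0.1185], 'tool_rot': [-1.5707, -0.0001, -0.8687], 'contact_force': [-0.544, 0.5867, 1.2417], 'opening': 0.0345}
```

```bash
python3 -m pendant '[[[0,0.05,0,0,0,0,3],[0,0.08,0,0,0,0,3],[0,0.08,0,0,0,0,3]]]'
python3 -c "from h import st;st()"
```

```text
time: 31.3
tool_pos: [0.4662, 0.2735, 0.1181]
tool_rot: [-1.57, -0.0, -0.869]
contact_force: [-0.7, -0.8, 6.4]
opening: 0.0346
{'time': 31.3, 'qpos': [0.3889, 0.4799, 1.6332, -0.0001, 1.0278, -0.3132], 'tool_pos': [0.4662, 0.2735, 0.1181], 'tool_rot': [-1.5702, -0.0003, -0.8687], 'contact_force': [-0.6508, -0.8188, 6.4451], 'opening': 0.0346}
```

Contact at 6 N. I release slowly, then rise and look.

```bash
python3 -m pendant '[[[0,-0.04,0,0,0,0,3.5],[0,-0.04,0,0,0,0,3.65],[0,-0.04,0,0,0,0,3.8],[0,-0.04,0,0,0,0,4.2],[0,-0.04,0,0,0,0,5],[0,-0.04,0,0,0,0,5],[0,-1,0,0,0,0,5],[0,-3,0,0,0,0,5],[2,-5,0,0,0,0,5],[5,-7,0,0,0,0,5],[7,-8,0,0,0,0,5],[7,-8,0,0,0,0,5],[7,-8,0,0,0,0,5],[7,-8,0,0,0,0,5]]]'
python3 hold.py w16.png
python3 - <<'E'
from wcloud import *
w=cam('wrist');W=wcl(w);im=w['image'];hsv=cv2.cvtColor(im,cv2.COLOR_RGB2HSV);H,S,V=[hsv[...,i].astype(int) for i in range(3)]
b=((H<15)|(H>172))&(S>90)&(V>60)&(W[...,2]>.108);b[225:]=0
ce,a,k=max(comp(b),key=lambda t:t[1])
c=max(cv2.findContours(k.astype(np.uint8),cv2.RETR_EXTERNAL,cv2.CHAIN_APPROX_NONE)[0],key=len)[:,0]
A=W[cv2.erode(k.astype(np.uint8),np.ones((3,3)))>0];q=np.nanmean(A,0);n=np.linalg.svd(A-q,full_matrices=False)[2][2]
print(ce.round(),a,'z',np.nanpercentile(A[:,2],[5,50,95]).round(4),'n',(n*np.sign(n[2])).round(3),cv2.minEnclosingCircle(np.array([onz(w,*p,.121,True)[:2]*1000 for p in c],np.float32)))
E
```

```text
time: 32.7
tool_pos: [0.51, 0.2204, 0.1966]
tool_rot: [-1.573, 0.001, -0.868]
contact_force: [0.3, 0.4, 0.7]
opening: 0.0499
{'time': 32.7, 'qpos': [0.2699, 0.4241, 1.4843, 0.0002, 1.2357, -0.4327], 'tool_pos': [0.51, 0.2204, 0.1966], 'tool_rot': [-1.573, 0.0012, -0.8682], 'contact_force': [0.2632, 0.4017, 0.6745], 'opening': 0.0499}
[255.19266741 123.34680135] 2673 z [0.1156 0.1187 0.1204] n [ 0.032 -0.032  0.999]
((467.3984069824219, 271.6829528808594), (59.7059211730957, 45.882938385009766), 40.75607681274414)
[257. 121.] 1513 z [0.1211 0.1223 0.1236] n [ 0.029 -0.029  0.999] ((467.17877197265625, 272.9756164550781), 17.736957550048828)
```

The disc lies parallel to the plate, about 3.6 mm proud (3 expected) and 1.3 mm off the recess centre, within the 2.5 mm clearance. The gripper is clear, so I hand in.

```bash
python3 -c "
from h import *
st();robot.hand_in()"
```

```text
{'time': 32.8, 'qpos': [0.2702, 0.4242, 1.4838, 0.0001, 1.2356, -0.4329], 'tool_pos': [0.5102, 0.2206, 0.1967], 'tool_rot': [-1.5725, 0.0009, -0.8677], 'contact_force': [-0.2952, 0.5174, 0.3923], 'opening': 0.0496}
the job is handed in; nothing more can be done
```

I built the engraving station in the order asked: ring pad, ball vise, larger blue holder, copper blank. I let go of each piece before fetching the next, and handed in at 32.8 s with the gripper open and clear.

Last checks, from the wrist camera:
- **Ring pad:** flat on the turntable and about 1.3 mm off its centre mark. A fit of the pad's hole edge disagreed by about 3 mm, but I gave it little weight because its residual was larger.
- **Ball vise:** upright, with its jaw tops at 107.6 and 106.4 mm (106 mm expected).
- **Holder:** level on the jaws, with its top at about 118 mm as expected.
- **Copper blank:** parallel to the plate and 1.3 mm off the holder's centre. The recess leaves 2.5 mm of clearance. It measured about 3.6 mm above the plate, against 3 mm expected, which is within the camera's depth error.

- **Blank release:** the blank sat low in the fingertips, so they touched the plate at about 6 N just before release. It settled the last 1–2 mm on its own.
- **Not viewed:** the picture limit was reached, so I checked the final placement by measurement only. I never moved to the silver blank, jar or graver, but did not check them again afterwards.

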